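# Put the ice machine back on water

## Robot

A 6-joint arm with a two-finger parallel gripper is mounted at the origin on the work surface. World frame = base frame: x ahead of the robot, y to its left, z up, the work surface at z = 0. Lengths are in m, angles in rad, forces in N, time in s.
With the tool pointing down it reaches from about 0.35 to 0.975 m from the base axis. Payload 4.9 kg.
Tool frame: the origin (TCP) lies midway between the tips of the shut fingers; the grasp point (between the pads) lies 19 mm behind it; z points along the fingers, y is the direction in which the jaws open and shut (so a half turn about z gives the same grasp; the last joint's range is limited). The gripper opens to 85 mm and grips with 20 to 120 N. Pads are 22 mm wide; open, the fingers measure 114 mm over their backs; the gripper's body (76 mm by 85 mm) begins 54 mm behind the grasp point. The pads swing forward as they close: fully open they stand 13 mm farther back than shut.
Start: joints at [1.174, 0.053, 1.613, -0, 1.476, -0.119], TCP at [0.171, 0.601, 0.231] pointing down, gripper open.
Joint ranges: [-3.01, 3.01], [-1.01, 2.22], [0.06, 2.58], [-1.02, 4.17], [0.09, 2.62], [-3.14, 3.14]. Speed limits (rad/s): [2.57, 2.57, 3.14, 3.14, 3.14, 3.14].

## Interface

Orientations are given as a rotation vector (axis times angle).
In Python, from station import ctrl gives the robot as it stands.
- The arm moves only by the shell command python3 -m jog 'ROWS' [FORCE]. ROWS is JSON, one flat list of numbers, 7 for each row, row after row: the opening, from 0 (shut) to 1 (fully open), then the shift along the tool's x, y, z in m, then the turn, a rotation vector about the tool's x, y, z in degrees. A call has 1 to 10 rows; each row shifts and turns the commanded pose from where the row before left it, along the tool's axes as they then stand; what a row does not reach is not made up. A row lasts 1/8 s, in which the tool goes at most 62.5 mm and 10.7 degrees, less where a joint would pass 70% of its speed; a pose out of reach is approached as far as the arm can. A call with a gripper value outside its range is refused whole. The fingers move at their own pace and stop on an object; FORCE is the grip in N (left out, the last holds). Time passes only in rows, so rows that do not move let the fingers close. It gives the time, the measured TCP pose, the force and the opening at its end, in the units of the state.
- ctrl.get_obs(): the state, without advancing time (a new reading comes with each control period).
- ctrl.get_image(name): name is "side" or "top" or "wrist"; returns a dict with "image" (480x640x3 uint8, blue, green, red), "camera_matrix" (3x3 intrinsics, pixels), "rvec" (rotation vector, rad) and "tvec" (3), from world to camera coordinates, as OpenCV has them; the wrist camera has in their place "mount" (4x4, takes a point from camera to tool coordinates, whose origin is the TCP and whose axes are the flange's). Camera axes: x right, y down, z forward; pixel columns grow to the right and rows downward; lengths in m; the calibration is good to about 2 mm. A picture is of the moment at which its call begins: read the wrist's pose just before it. There is no depth.
- ctrl.finish_job(): hands the job in, once; it reports no verdict.
Trained networks look in a picture, given as the dict that the camera call returned (one of the last four; its "shot" number tells which), for a name from the list of things; names that differ only in an ending like _2 or _b are one class to them, and where a whole thing is asked for, a point or a joint stands for the part that bears it (a point fixed in the world has none). Each returns a list of dicts, best first, with "p" (0 to 1); they miss things now and then, are a little off and sometimes report something else, mostly with a low value. They report only what shows in the picture. A call takes as long as a camera call.
- ctrl.boxes_of(target, picture): "box" ([centre column, centre row, width, height] in pixels, round what is visible of it).
The state is a dict: "t": time; "q": joint angles; "dq": joint speeds; "effort": joint torques, N m; "tool_pos": TCP position; "tool_rot": TCP orientation; "contact_force": force on the tool from outside, world axes, zero at the start; "wrist_torque": the same for the moment, N m; "opening": finger opening in m.
Only numpy, scipy, OpenCV 4.12 (cv2) and the standard library are available. Lean on these libraries where they do the work, as an engineer would, in place of code of your own. Each camera call takes 0.05 s, during which the arm holds its last target. There are 200 camera calls.

## Task

The water filter has been changed and the ice machine needs its water again: flip the lock-off catch up off the handwheel and right over, so that it lies folded back, then turn the handwheel anticlockwise until the valve is fully open against its stop. Finally turn the wheel back about a quarter turn, so that the stem cannot seize, and let go. Do not disturb the cartridge, tub and wrench that lie around the pipework.

Things in the scene. Friction and masses are not known exactly. Their poses are not given: they have to be found in the camera images.
- station: fixed valve station: 35 mm copper pipe along its y axis, centre line 75 mm above the counter, rising from the counter at y = +230 and -250 mm, with a bronze globe valve in the middle (at most 74 mm wide). Origin on the counter under the valve's upright stem, z up, +y to the catch. A round pressure gauge stands on the pipe at y = -150 mm, 64 mm wide, top 192 mm above the counter
- wheel_hub (a point): centre of the level, dark cast handwheel, 175 mm above the counter closed, 199 mm open. Outer diameter 160, rim 16 thick, hub 28 wide with a nut up to 17 mm above this point. Three spokes 12 mm wide and high, 120 degrees apart, one along +y of this frame (it turns with the wheel); openings from 14 to 64 mm radius. Below the wheel: the 14 mm stem; the bonnet (56 mm wide) ends at 152 mm
- wheel (a joint): handwheel angle in rad: 0 closed, grows anticlockwise seen from above (opening), stop at 12.566 (two turns, fully open); wheel and stem rise 12 mm per turn. Takes about 0.25 N m (6 N on a spoke at 42 mm radius) and stays where it is left. While the catch's fork straddles its +y spoke it has only about 0.06 rad of play
- catch (a joint): lock-off catch angle in rad about its level pin: 0 locked, its 30 mm wide fork down over one wheel spoke so that the wheel cannot turn; grows as it swings up and away from the wheel; 2.85 folded right back on its stop. Swings freely under its weight: let go below about 0.8 it falls back onto the wheel, beyond about 1.1 it falls open by itself and stays there
- catch_pin (a point): hinge pin of the catch, along the station's x axis at station y = +108 mm, 192 mm above the counter, on top of a steel bracket clamped on the pipe (30 mm wide in x, 18 mm in y, top 201 mm above the counter). Locked, the catch's fork arm, 16 mm wide, reaches level from the pin 65 mm towards the wheel's centre, its top 198 mm above the counter
- catch_grip (a point): middle of the black grip (18 mm thick, 34 mm long along the station's x) at the end of the catch's thumb lever, 66 mm from the pin and 16 mm wide. Locked, the lever leans 30 degrees from upright towards the wheel, 60 degrees above the fork arm: grip at station y = +75 mm, 249 mm above the counter. Pushing the grip away from the wheel (station +y) lifts the fork and tips the catch over
- cartridge: bystander: the spent filter cartridge, a white plastic cylinder 68 mm in diameter and 198 mm tall with a narrower neck, standing upright; origin at the centre of its underside
- tub: bystander: a clear round food tub with a white lid, 118 mm in diameter and 80 mm tall; origin at the centre of its underside
- wrench: bystander: a steel wrench 200 mm long lying flat on the counter; origin under its middle, x along its length

How it is judged:
On the way, in this order (a step that is already met when the one before it is completed fails the run):
1. the catch is flipped over and lies folded back (value of joint catch above 2.5 rad and value of joint wheel below 0.5 rad), for 0.1 s.
2. the valve is fully open, the wheel within 0.15 rad of its stop (value of joint wheel above 12.416 rad), for 0.1 s.
At the end, for the whole second after the job is handed in: the wheel stands still a quarter turn back from its open stop (between 55 and 124 degrees back: wheel angle 10.4 to 11.6 rad), after having been turned to the stop, and the catch lies folded back (beyond 2.5 rad) (value of joint catch above 2.5 rad and value of joint wheel between 10.4 and 11.6 rad and velocity of joint wheel between -0.05 and 0.05 rad/s); the robot touches nothing.
It fails at once if a bystander (cartridge, tub or wrench) is shifted by more than 25 mm or tipped over (distance of any of cartridge, tub, wrench from where it was at the start of the episode above 0.025 m or angle between cartridge's own z axis and vertical above 0.5 rad).
It also fails if it takes over 66 s, if anything falls off the work surface, if the arm or the gripper's body presses on something with over 40 N, if the wrist force passes 120 N, or if a joint passes its speed limit or range.

## Working session

There is one attempt and no reset: what is moved stays moved. The work goes in short steps, Python scripts to look and compute and a shell command to move; the robot and the scene stay as the last step left them, time stands still between calls to the robot, and variables do not carry over. Pictures are saved under pics/ and viewed, about 8 in all and at most 12, crops included, and the job is handed in when it is done.

```bash
ls; mkdir -p pics
python3 - <<'E'
from station import ctrl
import cv2
o=ctrl.get_obs();print(o)
for n in("side","top"):
    p=ctrl.get_image(n);cv2.imwrite(f"pics/{n}0.png",p["image"])
    print(n,p["camera_matrix"].tolist(),p["rvec"],p["tvec"])
    for t in["station","wheel_hub","wheel","catch","catch_pin","catch_grip","cartridge","tub","wrench"]:
        try:
            r=ctrl.boxes_of(t,p)[:2]; print(t,[( [round(float(v)) for v in d["box"]],round(d["p"],2)) for d in r])
        except Exception as e: print(t,e)
E
```

```text
pics
{'t': 0.0, 'q': array([ 1.17400363e+00,  5.33405735e-02,  1.61428523e+00, -1.52679666e-06,
        1.47602892e+00, -1.18999046e-01]), 'dq': array([-0.00101109,  0.0006773 , -0.00180248, -0.00020658, -0.00035323,
       -0.00121793]), 'effort': array([-2.87207724e-03, -3.93684411e+01, -3.70173383e+01, -2.89749187e-04,
        7.20647833e-03,  3.81323090e-06]), 'tool_pos': array([0.17115191, 0.60045682, 0.23007837]), 'tool_rot': array([-0.43488248, -3.11081611,  0.00313205]), 'contact_force': array([ 1.28509971,  0.25672863, -0.08013836]), 'wrist_torque': array([-0.01883168,  0.04089725, -0.01176304]), 'opening': 0.08521553775294118}
side [[610.2729042172847, 0.0, 322.01925891157657], [0.0, 610.2729042172847, 237.71993960122805], [0.0, 0.0, 1.0]] [ 0.38527938 -2.84655593  1.04041437] [0.5681488  0.20806152 1.02104436]
station [([360, 292, 217, 230], 0.68)]
wheel_hub [([377, 240, 100, 84], 0.66)]
wheel [([374, 242, 101, 79], 0.8)]
catch [([341, 254, 47, 53], 0.92), ([226, 280, 69, 68], 0.28)]
catch_pin [([359, 295, 214, 230], 0.58)]
catch_grip [([344, 252, 48, 53], 0.61)]
cartridge [([352, 178, 35, 89], 0.57)]
tub [([226, 280, 67, 72], 0.89)]
wrench [([462, 324, 61, 92], 0.69)]
top [[436.1956674411918, 0.0, 311.95185836374793], [0.0, 436.1956674411918, 233.9553571145171], [0.0, 0.0, 1.0]] [ 2.20517078 -2.18035146  0.07479556] [0.01180834 0.58081813 0.96158788]
station [([317, 272, 216, 134], 0.89)]
wheel_hub [([316, 271, 84, 86], 0.63)]
wheel [([315, 271, 89, 84], 0.69), ([314, 346, 87, 38], 0.65)]
catch [([276, 248, 38, 28], 0.79)]
catch_pin [([319, 272, 215, 132], 0.85)]
catch_grip [([278, 251, 40, 30], 0.58)]
cartridge []
tub [([291, 153, 51, 54], 0.67)]
wrench [([314, 346, 95, 39], 0.6)]
```

Run:
```python
import cv2
s=cv2.imread("pics/side0.png");t=cv2.imread("pics/top0.png")
a=cv2.resize(s[130:430,200:500],(560,560),interpolation=3)
cv2.imwrite("pics/sc.png",a)
cv2.imwrite("pics/tc.png",cv2.resize(t[110:390,160:480],(800,700)[:2],interpolation=3)[:600])
```

```text
(no output)
```

View pics/sc.png

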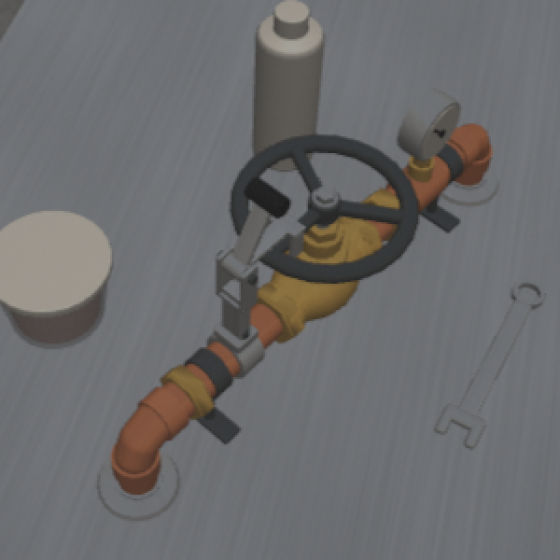

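View pics/tc.png

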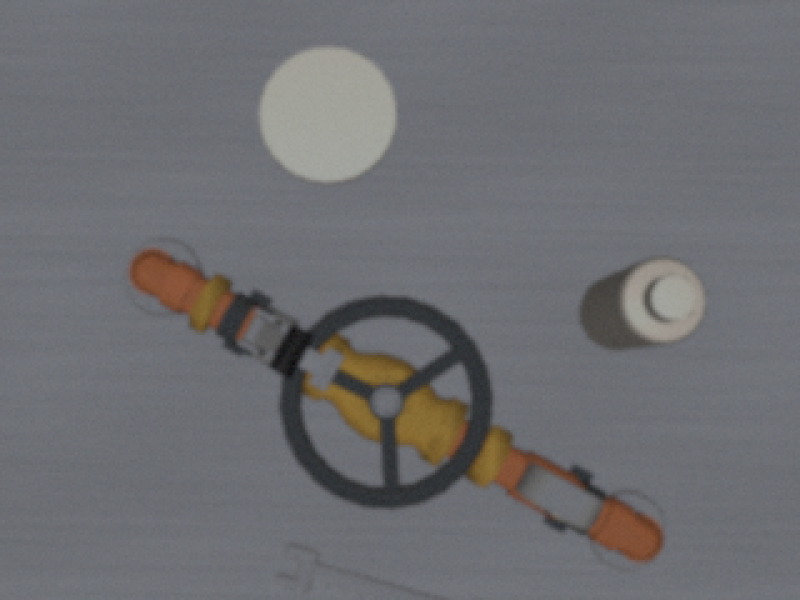

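```bash
cat > h.py <<'E'
import numpy as np,cv2
from scipy.spatial.transform import Rotation as R
C={"side":(610.273,322.019,237.72,[0.38527938,-2.84655593,1.04041437],[0.5681488,0.20806152,1.02104436]),
"top":(436.196,311.952,233.955,[2.20517078,-2.18035146,0.07479556],[0.01180834,0.58081813,0.96158788])}
def at(n,u,v,z):
    f,cx,cy,r,t=C[n];M=R.from_rotvec(r).as_matrix();c=-M.T@np.array(t)
    d=M.T@np.array([(u-cx)/f,(v-cy)/f,1]);return c+d*(z-c[2])/d[2]
def proj(n,p):
    f,cx,cy,r,t=C[n];q=R.from_rotvec(r).apply(p)+t;return (f*q[...,0]/q[...,2]+cx,f*q[...,1]/q[...,2]+cy)
E
python3 - <<'E'
from h import *
print("hub",at("top",314.4,270.8,.19),at("side",373,237,.19))
print("rim",at("top",314.4,270.8,.18))
g=at("top",276.8,250.8,.255);print("grip",g,at("side",200+268*.5357,130+198*.5357,.249))
a=at("top",221.2,218,.085);b=at("top",416,324,.085);print("elb",a,b,np.linalg.norm(a-b))
print("tub",at("top",160+328/2.5,110+114/2.5,.08),"cart",at("top",160+672/2.5,110+298/2.5,.198),at("side",200+291*.5357,130+10*.5357,.198))
h=at("top",314.4,270.8,.19)
for d in(a-b,g-h): print(np.degrees(np.arctan2(d[1],d[0])),np.linalg.norm(d[:2]))
print("wrench",at("side",200+527*.5357,130+292*.5357,0),at("side",200+462*.5357,130+425*.5357,0))
E
```

```text
hub [0.50203665 0.01410723 0.19      ] [0.50216047 0.02206924 0.19      ]
rim [0.50181601 0.01398447 0.18      ]
grip [0.53658429 0.07905301 0.255     ] [0.53629314 0.08149329 0.249     ]
elb [0.60775786 0.20914437 0.085     ] [ 0.39235399 -0.19851863  0.085     ] 0.46107260479489487
tub [0.74320607 0.06471881 0.08      ] cart [ 0.58066858 -0.1950898   0.198     ] [ 0.58094437 -0.19510231  0.198     ]
62.14860514613339 0.46107260479489487
61.98944355841318 0.07356286207436065
wrench [ 0.30512321 -0.07620718  0.        ] [3.46786424e-01 8.74197683e-02 1.11022302e-16]
```

```bash
cat >> h.py <<'E'
H=np.array([.502,.0145]);A=np.radians(62);Y=np.array([np.cos(A),np.sin(A)]);X=np.array([Y[1],-Y[0]])
def st(p): d=np.array(p[:2])-H; return np.round(1e3*np.array([d@X,d@Y,p[2]]),1)   # world -> station mm
def w(x,y,z): return np.r_[H+X*x+Y*y,z]
def to(p,pos,M): return np.round(1e3*M.T@(np.array(p)-pos),1)   # mm along tool axes
def now(c):
    o=c.get_obs();return o,o["tool_pos"],R.from_rotvec(o["tool_rot"]).as_matrix()
E
python3 - <<'E'
from h import *
from station import ctrl
print("hub side",at("side",374,242,.175))
o,p,M=now(ctrl);print(M.round(3))
psi=np.degrees(np.arctan2(M[1,1],M[0,1]))-62;print("turn",psi)
M2=M@R.from_rotvec([0,0,psi],degrees=True).as_matrix();print(M2.round(3))
print(to(w(0,.036,.31),p,M2),to(w(0,.036,.31),p,M2)/11)
E
```

```text
hub side [0.50015334 0.01903056 0.175     ]
[[-0.962  0.274 -0.   ]
 [ 0.274  0.962  0.   ]
 [ 0.     0.    -1.   ]]
turn 12.082169931420196
[[-0.883  0.469 -0.   ]
 [ 0.469  0.883  0.   ]
 [ 0.    -0.    -1.   ]]
[-567.3 -326.7  -78.7] [-51.57272727 -29.7         -7.15454545]
```

```bash
python3 -m jog '[0,0,0,-0.04,0,0,6, 0,0,0,-0.038,0,0,6, 0,-0.047,-0.027,0,0,0,0, 0,-0.047,-0.027,0,0,0,0, 0,-0.047,-0.027,0,0,0,0, 0,-0.047,-0.027,0,0,0,0, 0,-0.047,-0.027,0,0,0,0, 0,-0.047,-0.027,0,0,0,0, 0,-0.047,-0.027,0,0,0,0, 0,-0.047,-0.027,0,0,0,0]' 40; python3 -m jog '[0,-0.047,-0.027,0,0,0,0, 0,-0.047,-0.027,0,0,0,0, 0,-0.047,-0.027,0,0,0,0, 0,-0.047,-0.027,0,0,0,0, 0,0,0,0,0,0,0, 0,0,0,0,0,0,0]'
python3 - <<'E'
from h import *
from station import ctrl
o,p,M=now(ctrl);print(st(p),M.round(3),o["contact_force"],o["opening"])
print(to(w(0,.034,.234),p,M))
E
```

```text
t: 2.25
tool_pos: [0.4032, 0.2325, 0.3096]
tool_rot: [0.757, 3.048, 0.001]
contact_force: [0.7, -0.5, 0.2]
opening: 0.0
t: 3.0
tool_pos: [0.5179, 0.0508, 0.3092]
tool_rot: [-0.758, -3.048, -0.001]
contact_force: [0.5, 0.5, -1.1]
opening: -0.0002
[ -3.   39.5 309.2] [[-0.883  0.468 -0.   ]
 [ 0.468  0.883  0.   ]
 [ 0.001  0.    -1.   ]] [ 0.49182217  0.54607435 -1.14771237] -0.00018510315376239826
[-3.1 -5.6 75.2]
```

```bash
python3 -m jog '[0,-0.003,-0.006,0.02,0,0,0, 0,0,0,0.03,0,0,0, 0,0,0,0.025,0,0,0, 0,0,0,0,0,0,0]'
python3 - <<'E'
from h import *
from station import ctrl
o,p,M=now(ctrl);print(st(p),o["contact_force"])
i=ctrl.get_image("side")["image"];j=ctrl.get_image("top")["image"]
cv2.imwrite("pics/a1.png",np.hstack([cv2.resize(i[150:320,290:460],(400,400)),cv2.resize(j[190:330,240:380],(400,400))]))
E
```

```text
t: 3.5
tool_pos: [0.5155, 0.0448, 0.2305]
tool_rot: [-0.754, -3.043, 0.002]
contact_force: [-0.4, -0.2, 0.2]
opening: -0.0001
[ -2.3  33.1 230.5] [-0.42950366 -0.15375741  0.23791906]
```

View pics/a1.png

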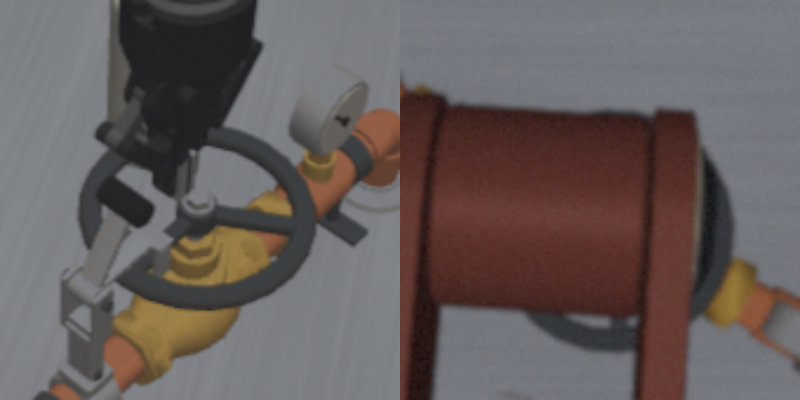

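```bash
python3 -m jog '[0,0.002,0.01,-0.004,0,0,0, 0,0,0.01,0,0,0,0, 0,0,0.01,0,0,0,0, 0,0,0.01,0,0,0,0, 0,0,0.01,0,0,0,0]';python3 -m jog '[0,0,0.01,0,0,0,0, 0,0,0.01,0,0,0,0, 0,0,0.01,0,0,0,0]'
python3 - <<'E'
from h import *
from station import ctrl
o,p,M=now(ctrl);print(st(p),o["contact_force"])
i=ctrl.get_image("side")["image"]
cv2.imwrite("pics/a2.png",cv2.resize(i[150:320,290:460],(400,400)))
E
```

```text
t: 4.22
tool_pos: [0.5399, 0.0899, 0.2382]
tool_rot: [-0.757, -3.049, -0.0]
contact_force: [0.2, -1.6, 0.4]
opening: 0.0
t: 4.6
tool_pos: [0.5538, 0.1163, 0.238]
tool_rot: [-0.758, -3.048, -0.0]
contact_force: [-0.1, -1.1, -0.2]
opening: -0.0001
[ -2.1 114.2 238. ] [-0.13072224 -1.07400394 -0.23951088]
```

View pics/a2.png

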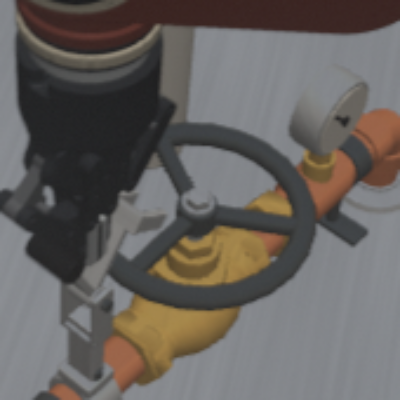

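```bash
python3 -m jog '[0,0,0.01,0,0,0,0, 0,0,0.01,0,0,0,0, 0,0,0.01,0,0,0,0, 0,0,0.01,0,0,0,0, 0,0,0.005,-0.02,0,0,0, 0,0,0,-0.03,0,0,0, 0,0,0,-0.03,0,0,0, 0,0,0,0,0,0,0]'
python3 - <<'E'
from h import *
from station import ctrl
o,p,M=now(ctrl);print(st(p),o["contact_force"])
i=ctrl.get_image("side")["image"]
cv2.imwrite("pics/a3.png",cv2.resize(i[130:380,220:470],(400,400)))
E
```

```text
t: 5.65
tool_pos: [0.5763, 0.1556, 0.3237]
tool_rot: [0.756, 3.041, 0.004]
contact_force: [-0.0, -0.2, -0.0]
opening: -0.0003
[ -0.6 159.5 323.7] [-0.0297049  -0.17198984 -0.01060685]
```

View pics/a3.png

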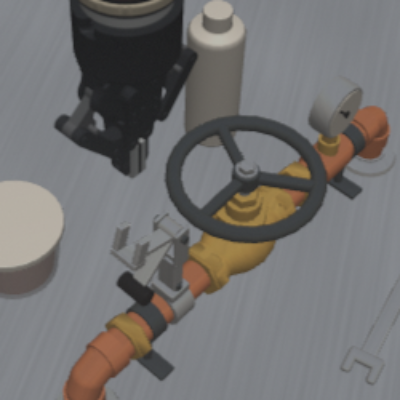

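```bash
cat > c.py <<'E'
from h import *
from station import ctrl
import sys
H=np.array([.5015,.016])
def plan(phi0,dphi,n,z0=None,dz=0.,r=.040):
    o,p,M=now(ctrl);d=p[:2]-H
    print("r %.1f phi %.1f z %.1f"%(1e3*np.hypot(*d),np.degrees(np.arctan2(d[1],d[0]))%360,1e3*p[2]),"F",o["contact_force"].round(1),"tz",o["wrist_torque"].round(2))
    prev=p
    for k in range(n):
        a=np.radians(phi0+dphi*k);q=np.r_[H+r*np.array([np.cos(a),np.sin(a)]),(p[2] if z0 is None else z0)+dz*k]
        print(phi0+dphi*k,to(q,prev,M)); prev=q
E
python3 - <<'E'
from c import *
ts=np.linspace(0,2*np.pi,200)
for Hh in([.502,.0145],[.5015,.016],[.501,.018]):
    P=np.array([[Hh[0]+.08*np.cos(t),Hh[1]+.08*np.sin(t),.175] for t in ts])
    for n in("side","top"):
        u,v=proj(n,P);print(Hh,n,"c %.1f %.1f wh %.0f %.0f"%((u.max()+u.min())/2,(v.max()+v.min())/2,np.ptp(u),np.ptp(v)))
plan(122,0,1,.30)
E
```

```text
[0.502, 0.0145] side c 373.6 241.7 wh 102 78
[0.502, 0.0145] top c 314.1 270.9 wh 85 86
[0.5015, 0.016] side c 373.7 242.5 wh 102 78
[0.5015, 0.016] top c 313.3 271.2 wh 85 86
[0.501, 0.018] side c 373.7 243.5 wh 102 78
[0.501, 0.018] top c 312.2 271.4 wh 85 86
r 157.9 phi 62.1 z 321.0 F [-0.5 -0.7 -0.6] tz [ 0.   -0.04 -0.03]
122 [  34.7 -137.9   20.6]
```

```bash
sed -i 's/\[.5015,.016\]/[.502,.0148]/' c.py; python3 -m jog '[0,0.009,-0.035,0,0,0,0, 0,0.009,-0.035,0,0,0,0, 0,0.009,-0.034,0,0,0,0, 0,0.008,-0.034,0.02,0,0,0, 0,0,0,0.04,0,0,0, 0,0,0,0.03,0,0,0, 0,0,0,0,0,0,0]'
python3 - <<'E'
from c import *
plan(122,0,1,.161)
E
```

```text
t: 6.58
tool_pos: [0.4767, 0.0498, 0.2242]
tool_rot: [-0.756, -3.041, 0.003]
contact_force: [-0.1, -0.8, 0.5]
opening: 0.0002
r 43.2 phi 125.9 z 224.2 F [-0.1 -0.8  0.5] tz [-0.06  0.01  0.  ]
122 [-4.6  1.2 63.1]
```

```bash
python3 -m jog '[0,-0.004,0.001,0.01,0,0,0, 0,0,0,0.018,0,0,0, 0,0,0,0.018,0,0,0, 0,0,0,0.017,0,0,0, 0,0,0,0,0,0,0]'
python3 - <<'E'
from c import *
plan(140,20,10,.161,.0006)
E
```

```text
t: 7.2
tool_pos: [0.4817, 0.0489, 0.1629]
tool_rot: [-0.757, -3.045, 0.001]
contact_force: [-0.4, -0.3, 1.1]
opening: -0.0
r 39.7 phi 120.7 z 162.9 F [-0.4 -0.3  1.1] tz [-0.01 -0.03 -0.04]
140 [  5.2 -12.3   1.9]
160 [  0.5 -13.9  -0.6]
180 [ -4.3 -13.2  -0.6]
200 [ -8.5 -11.   -0.6]
220 [-11.8  -7.4  -0.6]
240 [-13.6  -2.9  -0.6]
260 [-13.8   1.9  -0.7]
280 [-12.3   6.5  -0.7]
300 [-9.3 10.3 -0.7]
320 [-5.2 12.9 -0.6]
```

```bash
python3 -m jog '[0,0.005,-0.012,0.002,0,0,0, 0,0.0005,-0.014,-0.0006,0,0,0, 0,-0.0043,-0.0132,-0.0006,0,0,0, 0,-0.0085,-0.011,-0.0006,0,0,0, 0,-0.0118,-0.0074,-0.0006,0,0,0]'
python3 - <<'E'
from c import *
plan(240,20,10,.1635,.00067)
E
```

```text
t: 7.82
tool_pos: [0.4716, -0.0095, 0.1656]
tool_rot: [-0.757, -3.045, -0.009]
contact_force: [-3.4, 9.9, -0.5]
opening: 0.0003
r 38.9 phi 218.6 z 165.6 F [-3.4  9.9 -0.5] tz [1.55 0.6  0.07]
240 [-14.   -4.3   2.1]
260 [-13.8   1.9  -0.7]
280 [-12.3   6.5  -0.7]
300 [-9.3 10.3 -0.7]
320 [-5.2 12.9 -0.6]
340 [-0.5 13.9 -0.6]
360 [ 4.3 13.2 -0.6]
380 [ 8.5 11.  -0.6]
400 [11.8  7.4 -0.6]
420 [13.6  2.9 -0.6]
```

```bash
python3 -m jog '[0,-0.014,-0.0043,0.003,0,0,0, 0,-0.0138,0.0019,-0.0007,0,0,0, 0,-0.0123,0.0065,-0.0007,0,0,0, 0,-0.0093,0.0103,-0.0007,0,0,0, 0,-0.0052,0.0129,-0.0006,0,0,0, 0,-0.0005,0.0139,-0.0006,0,0,0, 0,0.0043,0.0132,-0.0006,0,0,0, 0,0.0085,0.011,-0.0006,0,0,0, 0,0.0118,0.0074,-0.0006,0,0,0, 0,0.0136,0.0029,-0.0006,0,0,0]'
python3 - <<'E'
from c import *
plan(440,20,10,.169,.00067)
E
```

```text
t: 9.07
tool_pos: [0.5256, 0.0445, 0.17]
tool_rot: [0.757, 3.039, -0.008]
contact_force: [7.7, -9.2, 0.1]
opening: -0.0
r 37.9 phi 51.5 z 170.0 F [ 7.7 -9.2  0.1] tz [-1.35 -1.23  0.09]
440 [19.2  0.8  0.8]
460 [12.3 -6.5 -0.8]
480 [  9.3 -10.3  -0.7]
500 [  5.2 -12.9  -0.7]
520 [  0.5 -13.9  -0.6]
540 [ -4.3 -13.2  -0.6]
560 [ -8.6 -11.   -0.6]
580 [-11.8  -7.4  -0.5]
600 [-13.6  -2.9  -0.5]
620 [-13.8   1.9  -0.5]
```

```bash
python3 -m jog '[0,0.019,0.0008,0.001,0,0,0, 0,0.0123,-0.0065,-0.0007,0,0,0, 0,0.0093,-0.0103,-0.0007,0,0,0, 0,0.0052,-0.0129,-0.0006,0,0,0, 0,0.0005,-0.0139,-0.0006,0,0,0, 0,-0.0043,-0.0132,-0.0006,0,0,0, 0,-0.0085,-0.011,-0.0006,0,0,0, 0,-0.0118,-0.0074,-0.0006,0,0,0, 0,-0.0136,-0.0029,-0.0006,0,0,0, 0,-0.0138,0.0019,-0.0006,0,0,0]'
python3 - <<'E'
from c import *
plan(640,20,10,.175,.00067)
E
```

```text
t: 10.32
tool_pos: [0.4899, -0.02, 0.1731]
tool_rot: [-0.755, -3.04, -0.005]
contact_force: [-15.6, 6.8, 4.8]
opening: 0.0
r 36.9 phi 250.9 z 173.1 F [-15.6   6.8   4.8] tz [1.17 2.27 0.16]
640 [-18.9   4.9  -2.1]
660 [-9.3 10.3 -0.8]
680 [-5.2 12.9 -0.7]
700 [-0.5 13.9 -0.7]
720 [ 4.3 13.2 -0.6]
740 [ 8.5 11.  -0.6]
760 [11.8  7.4 -0.5]
780 [13.6  2.9 -0.5]
800 [13.8 -1.9 -0.5]
820 [12.3 -6.5 -0.6]
```

```bash
python3 -m jog '[0,-0.0185,0.005,-0.002,0,0,0, 0,-0.0093,0.0103,-0.0008,0,0,0, 0,-0.0052,0.0129,-0.0007,0,0,0, 0,-0.0005,0.0139,-0.0007,0,0,0, 0,0.0043,0.0132,-0.0006,0,0,0, 0,0.0085,0.011,-0.0006,0,0,0, 0,0.0118,0.0074,-0.0006,0,0,0, 0,0.0136,0.0029,-0.0006,0,0,0, 0,0.0138,-0.0019,-0.0006,0,0,0]'
python3 - <<'E'
from c import *
i=ctrl.get_image("side")["image"]
cv2.imwrite("pics/a4.png",cv2.resize(i[130:330,270:470],(500,500)))
plan(810,10,9,.181,.00033)
E
```

```text
t: 11.45
tool_pos: [0.5151, 0.0504, 0.1827]
tool_rot: [0.756, 3.036, -0.004]
contact_force: [11.8, -6.7, -1.3]
opening: -0.0001
r 38.6 phi 73.3 z 182.7 F [ 4.8 -0.4  0.9] tz [-0.21 -0.64  0.07]
810 [11.2 -2.5  1.6]
820 [ 5.8 -3.8 -0.4]
830 [ 5.1 -4.8 -0.4]
840 [ 4.2 -5.6 -0.4]
850 [ 3.2 -6.2 -0.4]
860 [ 2.  -6.7 -0.4]
870 [ 0.9 -6.9 -0.3]
880 [-0.4 -7.  -0.3]
890 [-1.6 -6.8 -0.3]
```

View pics/a4.png

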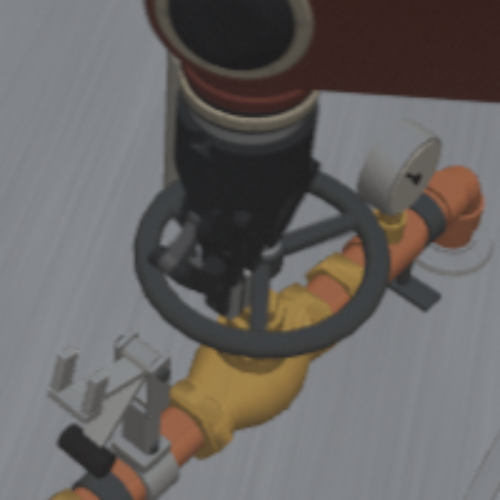

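```bash
python3 -m jog '[0,0.011,-0.0025,0.001,0,0,0, 0,0.0058,-0.0038,-0.0004,0,0,0, 0,0.0051,-0.0048,-0.0004,0,0,0, 0,0.0042,-0.0056,-0.0004,0,0,0]'
python3 - <<'E'
from c import *
plan(850,5,10,.1825,.0001)
E
```

```text
t: 12.0
tool_pos: [0.484, 0.0504, 0.1837]
tool_rot: [0.756, 3.038, 0.006]
contact_force: [7.1, 2.5, 1.3]
opening: -0.0001
r 39.9 phi 116.9 z 183.7 F [7.1 2.5 1.3] tz [ 0.4  -1.18  0.1 ]
850 [ 4.5 -8.   1.1]
855 [ 1.2 -3.3 -0.1]
860 [ 0.9 -3.4 -0.1]
865 [ 0.6 -3.4 -0.1]
870 [ 0.3 -3.5 -0.1]
875 [-0.  -3.5 -0.1]
880 [-0.3 -3.5 -0.1]
885 [-0.6 -3.4 -0.1]
890 [-0.9 -3.4 -0.1]
895 [-1.2 -3.3 -0.1]
```

```bash
python3 -m jog '[0,0.0025,-0.004,0.001,0,0,0, 0,0.002,-0.004,0,0,0,0, 0,0.0012,-0.0033,0,0,0,0]';python3 -m jog '[0,0.0009,-0.0034,0,0,0,0, 0,0.0006,-0.0034,0,0,0,0]'
python3 - <<'E'
from c import *
plan(870,5,5,.1825,.0001)
E
```

```text
t: 12.38
tool_pos: [0.4736, 0.0439, 0.1826]
tool_rot: [0.756, 3.039, 0.009]
contact_force: [7.4, 6.3, 2.2]
opening: 0.0002
t: 12.62
tool_pos: [0.4686, 0.0389, 0.1822]
tool_rot: [0.756, 3.041, 0.009]
contact_force: [6.9, 5.7, 1.2]
opening: 0.0003
r 41.2 phi 144.3 z 182.2 F [6.9 5.7 1.2] tz [ 0.99 -0.96  0.11]
870 [-0.8 -4.1 -0.3]
875 [-0.  -3.5 -0.1]
880 [-0.3 -3.5 -0.1]
885 [-0.6 -3.4 -0.1]
890 [-0.9 -3.4 -0.1]
```

```bash
python3 -m jog '[0,-0.0005,-0.004,0,0,0,0, 0,0,-0.003,0,0,0,0]';python3 -m jog '[0,0,-0.003,0,0,0,0, 0,0,0,0,0,0,0]'
python3 - <<'E'
from c import *
plan(880,5,3,.1825,.0001)
E
```

```text
t: 12.88
tool_pos: [0.4652, 0.0327, 0.1819]
tool_rot: [0.756, 3.042, 0.009]
contact_force: [6.0, 9.8, 1.6]
opening: -0.0001
t: 13.12
tool_pos: [0.4651, 0.0324, 0.1821]
tool_rot: [0.755, 3.04, 0.02]
contact_force: [11.2, 15.6, -0.9]
opening: -0.0
r 40.9 phi 154.5 z 182.1 F [11.2 15.6 -0.9] tz [ 2.36 -1.66  0.18]
880 [-1.2 -3.8 -0.4]
885 [-0.6 -3.4 -0.1]
890 [-0.9 -3.4 -0.1]
```

```bash
python3 -m jog '[0,-0.0005,-0.003,0,0,0,0, 0,0,-0.002,0,0,0,0, 0,0,0,0,0,0,0]'
python3 - <<'E'
from c import *
plan(874-10,-10,3,.1825,-.0003)
plan(834,-10,9,.181,-.0003)
i=ctrl.get_image("side")["image"]
cv2.imwrite("pics/a5.png",cv2.resize(i[130:330,270:470],(500,500)))
E
```

```text
t: 13.5
tool_pos: [0.465, 0.0318, 0.1824]
tool_rot: [0.752, 3.038, 0.037]
contact_force: [18.9, 31.4, -3.4]
opening: -0.0002
r 40.7 phi 155.3 z 182.4 F [18.9 31.4 -3.4] tz [ 4.78 -2.79  0.22]
864 [-1.1  7.9  0.1]
854 [-1.6  6.8  0.5]
844 [-2.7  6.4  0.5]
r 40.7 phi 155.3 z 182.4 F [18.9 31.4 -3.4] tz [ 4.78 -2.79  0.22]
834 [-9.2 26.9  2.2]
824 [-4.8  5.1  0.5]
814 [-5.6  4.2  0.4]
804 [-6.2  3.1  0.4]
794 [-6.7  2.   0.4]
784 [-6.9  0.8  0.4]
774 [-7.  -0.4  0.3]
764 [-6.8 -1.6  0.3]
754 [-6.4 -2.8  0.3]
```

View pics/a5.png

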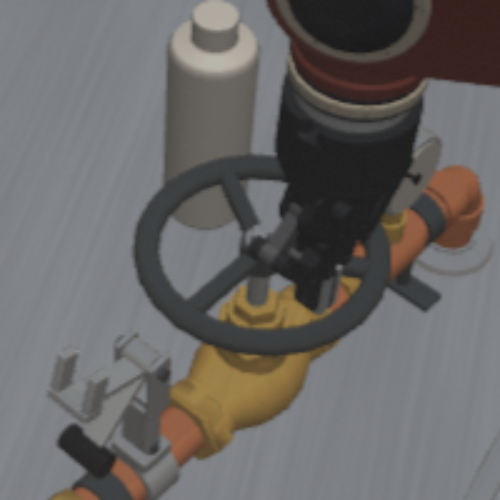

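```bash
python3 -m jog '[0,0,0.01,0,0,0,0, 0,-0.001,0.01,0,0,0,0, 0,-0.003,0.007,0.0005,0,0,0, 0,-0.004,0.006,0.0005,0,0,0]'
python3 - <<'E'
from c import *
plan(834,-12,10,.181,-.0004)
E
```

```text
t: 14.05
tool_pos: [0.4826, 0.0497, 0.1782]
tool_rot: [-0.758, -3.048, 0.001]
contact_force: [-0.2, -0.1, -0.6]
opening: 0.0001
r 39.9 phi 119.0 z 178.2 F [-0.2 -0.1 -0.6] tz [ 0.   -0.01  0.02]
834 [-1.9  2.9 -2.8]
822 [-5.8  6.   0.4]
810 [-6.9  4.7  0.4]
798 [-7.8  3.1  0.4]
786 [-8.2  1.4  0.4]
774 [-8.4 -0.3  0.4]
762 [-8.1 -2.   0.4]
750 [-7.5 -3.7  0.4]
738 [-6.6 -5.2  0.4]
726 [-5.4 -6.4  0.4]
```

```bash
python3 -m jog '[0,-0.0019,0.0029,-0.001,0,0,0, 0,-0.0058,0.006,0.0004,0,0,0, 0,-0.0069,0.0047,0.0004,0,0,0, 0,-0.0078,0.0031,0.0004,0,0,0, 0,-0.0082,0.0014,0.0004,0,0,0, 0,-0.0084,-0.0003,0.0004,0,0,0, 0,-0.0081,-0.002,0.0004,0,0,0, 0,-0.0075,-0.0037,0.0004,0,0,0, 0,-0.0066,-0.0052,0.0004,0,0,0, 0,-0.0054,-0.0064,0.0004,0,0,0]'
python3 - <<'E'
from c import *
plan(720,-6,5,.178,-.0002)
i=ctrl.get_image("side")["image"]
cv2.imwrite("pics/a6.png",cv2.resize(i[130:330,270:470],(500,500)))
E
```

```text
t: 15.3
tool_pos: [0.5406, 0.0212, 0.1748]
tool_rot: [-0.756, -3.044, -0.007]
contact_force: [-3.5, 7.5, 0.6]
opening: 0.0004
r 39.1 phi 9.5 z 174.8 F [-3.5  7.5  0.6] tz [ 1.18  0.4  -0.04]
720 [-4.2 -5.  -3.3]
714 [-1.8 -3.8  0.2]
708 [-1.4 -4.   0.2]
702 [-0.9 -4.1  0.2]
696 [-0.5 -4.2  0.2]
```

View pics/a6.png

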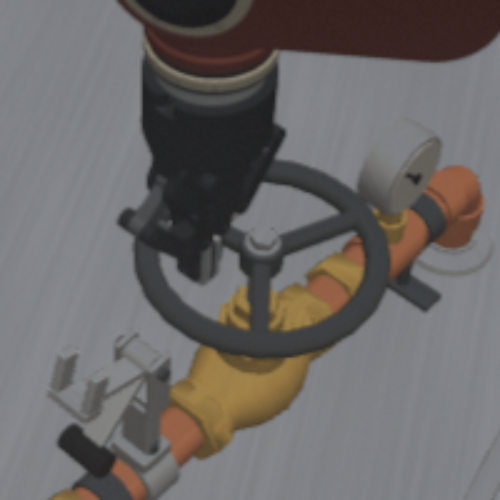

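Run:
```python
from h import *
f=lambda u,v,z:at("side",270+u*.4,130+v*.4,z)
h=np.array([.502,.0148])
for u,v in((345,216),(260,320)):
    d=f(u,v,.202)[:2]-h;print(np.degrees(np.arctan2(d[1],d[0]))%360,np.linalg.norm(d))
```

```text
220.63110874580573 0.05948537128852839
101.18987100365551 0.05795658755297897
```

```bash
python3 -m jog '[0,0.004,0.005,0,0,0,0, 0,0.004,0.004,0,0,0,0, 0,0,0,-0.01,0,0,0, 0,0,0,-0.02,0,0,0, 0,0,0,-0.04,0,0,0, 0,0,0,-0.05,0,0,0, 0,0,0,-0.05,0,0,0, 0,0,0,0,0,0,0, 0,0,0,0,0,0,0]'
python3 - <<'E'
from h import *
from station import ctrl
o,p,M=now(ctrl);print(p,o["contact_force"])
i=ctrl.get_image("side")["image"]
cv2.imwrite("pics/a7.png",cv2.resize(i[130:330,270:470],(500,500)))
E
```

```text
t: 16.48
tool_pos: [0.5387, 0.0307, 0.3468]
tool_rot: [0.758, 3.047, 0.0]
contact_force: [0.4, -1.1, -0.6]
opening: 0.0004
[0.53872357 0.03069983 0.34683703] [ 0.41057423 -1.14905208 -0.64315087]
```

View pics/a7.png

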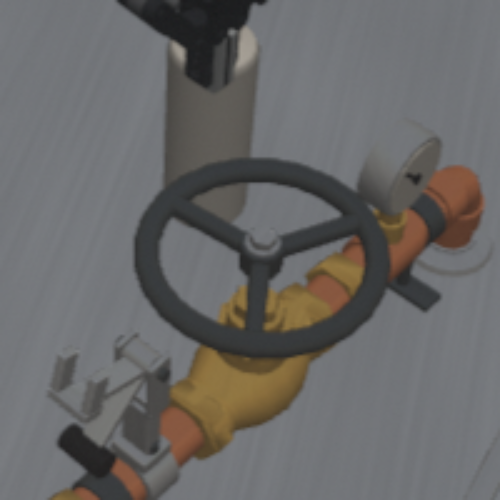

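```bash
python3 -c "
from station import ctrl
print(ctrl.finish_job())"
```

```text
the job is handed in; nothing more can be done
None
```

The valve is open and set back about a quarter turn, the catch lies folded back, and I handed the job in at about 16.5 s of the 66 s allowed. The system gives no verdict.

- **Catch:** I pushed the grip over with the shut fingers. The pictures show the catch folded back from then on.
- **Opening:** I cranked the wheel anticlockwise by a spoke for two full turns. At the end the push rose to about 37 N with no further movement, and the finger's angle matched two turns, so the valve was against its stop.
- **Turning back:** the spokes in the side picture measured 81° back from the stop, inside the allowed 55 to 124°. This came from the picture, as the wheel angle cannot be read directly.
- **Last look:** the arm was lifted clear, with only about 1 N of sensor noise. The wheel looked unchanged after I let go, though I did not measure its angle again.
- **Bystanders:** the cartridge still stands where it was. I did not measure the tub and wrench again at the end, but the arm stayed well above them.
- **Disagreement:** my first readings of the wheel hub from the two cameras were 8 mm apart in y. Fitting the wheel's outline in both pictures settled it to about 2 mm.

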